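# Seat a flange cover against the fence and the length stop of a locating plate

## Task

Get the aluminium flange cover ready for deburring: push it with the fingertips so that it sits home in the corner of the locating plate, its long side flush along the fence and its end up against the red length stop. Slide it steadily and keep it flat on the plate, never lifted, tipped or knocked along, and leave the jar, the blower bulb and the handpiece where they are.

Things in the scene. Friction and masses are not known exactly. Their poses are not given: they have to be found in the camera images.
- plate: Dark steel plate fixed on the bench, 12 mm thick, x -160 to +100, y -235 to +235 mm in its own frame; origin at bench level under it. A silver T-slot extrusion 30 mm square along its far (+x) edge is the fence: fence face = plane x = +70 mm, fence top 42 mm above the bench. Place and yaw (up to 0.2 rad) vary.
- stop: Red length stop locked on the fence near its left (+y) or right end; immovable, yaw as the plate. Arm 12 mm wide (y -6 to +6), 80 mm long (x -55 to +25), top 20 mm above the plate; clamp block 36 mm wide over the fence, black knob up to 62 mm. Origin on the plate's top, mid-plane of the arm, 25 mm before the fence face. Stop face: the arm's side towards mid-plate.
- cover: Workpiece: silver slab, cored below, 110 (x) by 140 (y) by 20 mm high, round boss 98 mm across 6 mm higher; about 0.42 kg, loose on the plate. Origin: centre of underside. Starts mid-plate, short of the fence, turned up to 0.3 rad; its +x long side faces the fence. Seated, its centre is 55 mm from the fence face and 76 mm from the mid-plane of the stop's arm.
- cover_corner_left (a point): Lower corner of the cover at its fence (+x) side and left (+y) end.
- cover_corner_right (a point): Lower corner of the cover at its fence (+x) side and right (-y) end.
- jar: Bystander: small white screw jar with a green cap, 44 mm diameter, 45 mm tall, standing on the plate near the fence at the end away from the stop. Origin: centre of its underside.
- blower: Bystander: dark blue rubber blower bulb with a black nozzle pointing up, 60 mm diameter, 93 mm tall, standing on the bench to the right of the plate. Origin: centre of its underside.
- handpiece: Bystander: green and black cordless deburring handpiece with a brass-coloured burr, 170 mm long, 22 mm thick, lying on the bench to the left of the plate along its own x. Origin: on the bench below its middle.

How it is judged (in metres and radians):
At the end, for the whole second after the job is handed in: The cover lies flat and still on the plate, both corners of its fence side within 2 mm of the fence face, its end within 2 mm of the stop face, and the jar, blower and handpiece are within 15 mm of where they were (x of each of cover_corner_left, cover_corner_right in the frame of plate above 0.068 m and y of cover in the frame of stop between -0.078 and 0.078 m and y of cover in the frame of plate between -0.15 and 0.15 m and z of cover in the frame of plate below 0.0145 m and angle between cover's own z axis and vertical below 0.03 rad and linear speed of cover below 0.01 m/s and distance of each of jar, blower, handpiece from where it was at the start of the episode below 0.015 m); the robot touches nothing.
It fails at once if the cover was lifted off the plate (z of cover in the frame of plate above 0.018 m).
It fails at once if the cover was tipped (angle between cover's own z axis and vertical above 0.1 rad).
It fails at once if the cover was knocked along instead of being pushed steadily (faster than 0.5 m/s) (linear speed of cover above 0.5 m/s).
It fails at once if the jar, the blower bulb or the handpiece was disturbed (distance of any of jar, blower, handpiece from where it was at the start of the episode above 0.015 m or angle between any of jar, blower's own z axis and vertical above 0.5 rad).
It also fails if it takes over 58 s, if anything falls off the work surface, if the arm or the gripper's body presses on something with over 40 N, if the wrist force passes 120 N, or if a joint passes its speed limit or range.

## Robot

A 7-joint arm with a two-finger parallel gripper is mounted at the origin on the work surface. World frame = base frame: x ahead of the robot, y to its left, z up, the work surface at z = 0. Lengths are in mm, angles in rad, forces in N, time in s.
With the tool pointing down it reaches from about 425 to 925 mm from the base axis. Payload 6.8 kg.
Tool frame: the origin (TCP) lies midway between the tips of the shut fingers; the grasp point (between the pads) lies ctrl.hold_point_z behind it (ctrl.hold_point_z is the distance from the TCP to the grasp point, in mm); z points along the fingers, y is the line along which they close (so a half turn about z gives the same grasp; the last joint's range is limited). The gripper opens to 88 mm and grips with 3 to 60 N. Pads are 20 mm wide; open, the fingers measure 115 mm over their backs; the gripper's body (75 mm by 178 mm) begins 61 mm behind the grasp point.
Start: joints at [1.023, 0.477, 0.022, 1.555, -0.011, 1.109, -0.083], TCP at [287.398, -610.778, 222.664] pointing down, gripper open.
Joint ranges: [-2.96, 2.96], [-0.34, 2.1], [-1.41, 1.46], [0.24, 2.44], [-1.37, 4.51], [0.17, 1.92], [-2.96, 2.96]. Speed limits (rad/s): [2.39, 2.39, 3.14, 3.14, 3.14, 3.14, 3.14].

## Interface

Orientations are given as a rotation vector (axis times angle).
In Python, from workcell import ctrl gives the robot as it stands. The module is installed in compiled form; this text tells all that it offers.
- The arm moves only by the shell command python3 -m jog 'ROWS'. ROWS is a JSON object of lists of equal length, an entry for each row: "travel": the shift along the world's x, y, z in mm, a list of three; "rotation": the turn, a rotation vector about the world's x, y, z in degrees, a list of three; "jaw": the gripper's target within -1 to 1 (shut at 1, half-way at 0, fully open at -1). In form: {"travel": [[x, y, z], ...], "rotation": [[ax, ay, az], ...], "jaw": [jaw, ...]}. A call has 1 to 5 rows; each row shifts and turns the commanded pose from where the row before left it; what a row does not reach is not made up. A row lasts 1/10 s, in which the tool goes at most 50 mm and 8.59 degrees, less where a joint would pass 70% of its speed; a pose out of reach is approached as far as the arm can. A call with a gripper value outside its range is refused whole. The fingers move at their own pace and stop on an object; the grip force is fixed at half the most. Time passes only in rows, so rows that do not move let the fingers close. It gives the time, the measured TCP pose, the force, the opening and the grip force at its end, in the units of the state.
- ctrl.get_obs(): the state, without advancing time (a new reading comes with each control period).
- ctrl.capture(name): name is "scene" or "side" or "wrist"; returns (picture, depth): 400x640x3 uint8, red, green, blue; 400x640 float32, mm along the optical axis (not along the pixel's ray), 0 where there is no reading.
- ctrl.camera_info(name): a dict with "fx", "fy", "cx", "cy" (pixels), "origin" and "orientation" of the camera in the world. Camera axes: x right, y down, z forward; pixel columns grow to the right and rows downward; lengths in mm; the calibration is good to about 2 mm. A picture is of the moment at which its call begins: read the wrist's pose just before it. camera_info takes no time and is no camera call; for the wrist camera it gives the pose at the moment of the call.
- ctrl.close_job(): hands the job in; it is judged then, once.
The state is a dict: "t": time; "qpos": joint angles; "joint_velocities": joint speeds; "tau": joint torques, N m; "eef_pos": TCP position; "tool_rot": TCP orientation; "wrist_force": force on the tool from outside, world axes, zero at the start; "torque": the same for the moment, N m; "grip_width": finger opening in mm; "gripper_force": force on a finger pad.
Only numpy, scipy, OpenCV 4.12 (cv2) and the standard library are available. Lean on these libraries where they do the work, as an engineer would, in place of code of your own. Each camera call takes 0.05 s, during which the arm holds its last target. There are 200 camera calls.

## Working session

There is one attempt and no reset: what is moved stays moved. The work goes in short steps, Python scripts to look and compute and a shell command to move; the robot and the scene stay as the last step left them, time stands still between calls to the robot, and variables do not carry over. Pictures are saved under pics/ and viewed, at most 10 in all, crops included, and the job is handed in when it is done.

```bash
mkdir -p pics
cat > h.py <<'E'
import numpy as np,cv2
from scipy.spatial.transform import Rotation as R
from workcell import ctrl
def cloud(name):
    i=ctrl.camera_info(name); p,d=ctrl.capture(name)
    v,u=np.mgrid[0:400,0:640]
    c=np.stack([(u-i['cx'])/i['fx']*d,(v-i['cy'])/i['fy']*d,d],-1)
    o=np.array(i['orientation']); M=R.from_rotvec(o).as_matrix() if o.shape==(3,) else (o if o.shape==(3,3) else R.from_quat(o).as_matrix())
    w=c@M.T+np.array(i['origin']); w[d==0]=np.nan
    return p,w
E
python3 - <<'E'
from h import *
print(ctrl.get_obs(),ctrl.hold_point_z)
for n in("scene","side"):
    print(ctrl.camera_info(n)); p,w=cloud(n); np.save(n+'.npy',w); np.save(n+'_p.npy',p); cv2.imwrite(f'pics/{n}.png',p[...,::-1])
E
```

```text
{'t': 0.0, 'qpos': array([ 1.02291811,  0.47778653,  0.02233762,  1.55642684, -0.01150724,
        1.10930521, -0.08308241]), 'joint_velocities': array([ 1.06840533e-03,  2.89901405e-05, -1.42975451e-03, -8.05147126e-04,
       -1.96738408e-03,  6.98731262e-04, -9.72915998e-05]), 'tau': array([-5.15238838e-06, -5.82861614e+01,  1.53456151e+00, -2.72615039e+01,
       -5.42612560e-02,  1.68924039e-02,  1.88704525e-04]), 'eef_pos': array([ 287.10939085, -610.2363188 ,  221.70118208]), 'tool_rot': array([-3.06425372e+00, -6.84931139e-01,  8.06594646e-04]), 'wrist_force': array([-0.0647295 ,  0.60578118,  0.14580937]), 'torque': array([-0.01775039, -0.01338286, -0.036275  ]), 'gripper_force': 0.0, 'grip_width': 87.77367701523738} 18.700000000000003
{'fx': 397.52404154745125, 'fy': 397.52404154745125, 'cx': 315.20796541406116, 'cy': 202.62156603567524, 'origin': array([1278.03224872, -135.44829255,  920.37979633]), 'orientation': array([-1.9956665 , -1.59019905,  0.57518189])}
{'fx': 421.76359762436925, 'fy': 421.76359762436925, 'cx': 316.40267572809034, 'cy': 199.59077280745345, 'origin': array([282.30748168, 875.86771908, 778.91406839]), 'orientation': array([-0.43421168,  2.68113398, -1.29585253])}
```

View pics/scene.png

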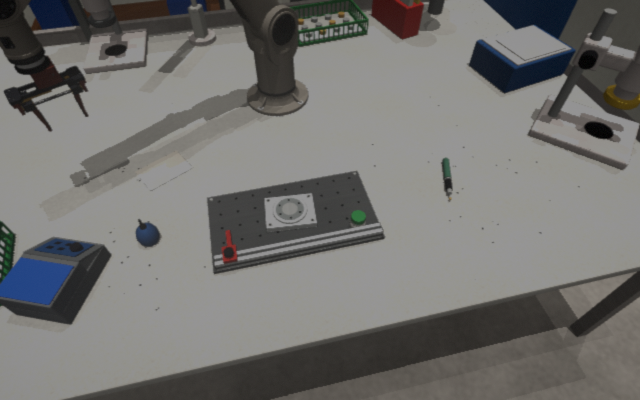

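View pics/side.png

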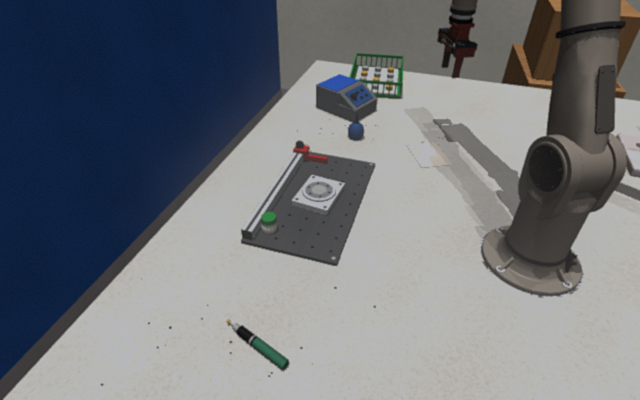

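The scene picture shows the plate at about (210–380, 175–265). The fence is on its far side and the red stop at the right end (230,247). The cover is at (290,210), the jar at (358,217), the blower at (147,233) and the handpiece at (447,178). The side view agrees with this.

```bash
cat > loc.py <<'E'
from h import *
def mask_c(w,m): return w[m&np.isfinite(w[...,0])]
def rect(P): 
    (c,s,a)=cv2.minAreaRect(P[:,:2].astype(np.float32)); return np.round(c,1),np.round(s,1),round(a,2)
def clean(m,k=3): return cv2.morphologyEx(m.astype(np.uint8),cv2.MORPH_OPEN,np.ones((k,k)))>0
def big(m):
    n,l,s,_=cv2.connectedComponentsWithStats(m.astype(np.uint8)); return l==1+np.argmax(s[1:,4])
E
python3 - <<'E'
from loc import *
for n in("scene","side"):
    w=np.load(n+'.npy');p=np.load(n+'_p.npy').astype(int);x,y,z=w[...,0],w[...,1],w[...,2]
    r,g,b=p[...,0],p[...,1],p[...,2]
    roi=(x>400)&(x<1000)&(y>-420)&(y<330)
    bench=roi&(p.min(-1)>150); print(n,'bench z',np.nanmedian(z[bench]))
    m=roi&(z>6)&(z<70)
    print('body',rect(mask_c(w,big(clean(m)))))
    B=big(clean(m))
    pl=B&(z<17)&(p.max(-1)<90); print('plate z',np.median(z[pl]))
    sil=(p.max(-1)-p.min(-1)<40)
    f=B&(z>37)&(z<47)&sil; F=mask_c(w,big(f)); print('fence',rect(F),np.median(F[:,2]))
    c=B&(z>25)&(z<42)&sil&(x<np.median(F[:,0])-45); c=big(c); C=mask_c(w,c);print('cover',rect(C),np.percentile(C[:,2],[5,50,95]))
    for nm,mm in(('red',(r>1.8*g)&(r>1.8*b)&(r>90)),('green',(g>1.4*r)&(g>1.3*b)),('blue',(b>1.3*r)&(b>1.1*g)&(z>8))):
        mm=mm&roi
        if nm!='green': 
            mm=big(mm);P=mask_c(w,mm);print(nm,rect(P),np.percentile(P[:,2],[5,50,95]))
        else:
            for t,q in(('cap',mm&(z>45)),('hand',mm&(z<30))):
                P=mask_c(w,big(q));print(t,rect(P),np.percentile(P[:,2],[5,50,95]))
    vv,uu=np.where(B); s=p[vv.min()-3:vv.max()+4,uu.min()-3:uu.max()+4].astype(np.uint8)
    cv2.imwrite(f'pics/{n}_crop.png',cv2.resize(s[...,::-1],None,fx=4,fy=4)); print(vv.min()-3,uu.min()-3,s.shape)
E
```

```text
scene bench z nan
body (array([586.9, -53.8]), array([265.5, 470.4]), 0.59)
plate z 12.796286834240618
fence (array([702.2, -52.5]), array([ 34.1, 452.9]), 0.69) 42.6485918111631
cover (array([578.6, -58.7]), array([139.7, 115.8]), 84.61) [29.81632267 35.05980536 40.75440569]
red (array([ 666.7, -240.9]), array([111.9,  38.6]), 7.56) [30.83020114 53.5669676  57.9389839 ]
cap (array([661.1, 117.1]), array([39.3, 39.5]), 26.25) [48.84001976 57.20244051 60.08528455]
hand (array([612. , 118.4]), array([4.6, 0. ]), 125.38) [14.25321426 14.37805393 14.5028936 ]
  return np.nanmean(a, axis, out=out, keepdims=keepdims)
Traceback (most recent call last):
  File "loc.py", line 7, in big
    n,l,s,_=cv2.connectedComponentsWithStats(m.astype(np.uint8)); return l==1+np.argmax(s[1:,4])
                                                                              ~~~~~~~~~^^^^^^^^^
ValueError: attempt to get argmax of an empty sequence
```

```bash
python3 - <<'E'
from loc import *
w=np.load('side.npy');p=np.load('side_p.npy').astype(int);x,y,z=w[...,0],w[...,1],w[...,2]
roi=(x>400)&(x<800)&(y>-420)&(y<250)
B=big(clean(roi&(z>6)&(z<70)));print('body',rect(mask_c(w,B)))
sil=(p.max(-1)-p.min(-1)<40)
F=mask_c(w,big(B&(z>37)&(z<47)&sil));print('fence',rect(F))
C=mask_c(w,big(B&(z>25)&(z<42)&sil&(x<660)));print('cover',rect(C))
r,g,b=p[...,0],p[...,1],p[...,2]
for n in('side','scene'):
    w=np.load(n+'.npy');p=np.load(n+'_p.npy').astype(int);r,g,b=p[...,0],p[...,1],p[...,2];x,z=w[...,0],w[...,2]
    m=(r>1.6*g)&(r>1.6*b)&(r>70)&(x>600)&(x<655)&(z>22)&(z<42)&(abs(w[...,1]+240)<40);P=mask_c(w,m);print('arm',rect(P),len(P))
E
python3 -m jog '{"travel":[[17,46,0],[17,46,0],[17,46,0],[17,46,0],[17,46,0]],"rotation":[[0,0,-2],[0,0,-2],[0,0,-2],[0,0,-2],[0,0,-2]],"jaw":[-1,-1,-1,-1,-1]}'
```

```text
body (array([586.8, -52.7]), array([261.9, 473.4]), 0.42)
fence (array([700.9, -22.9]), array([ 33.1, 395.9]), 0.64)
cover (array([577.8, -57.4]), array([146.6, 111.3]), 84.94)
arm (array([ 630.1, -235.7]), array([18.4, 45.9]), 87.81) 66
arm (array([ 632.3, -237.1]), array([44.7, 11.5]), 0.9) 63
t: 0.6
eef_pos: [372.6, -378.7, 222.4]
tool_rot: [-3.114, -0.413, 0.0]
wrist_force: [0.8, 0.4, 0.7]
grip_width: 87.5
gripper_force: 0.0
```

```bash
python3 -m jog '{"travel":[[17,46,0],[17,46,0],[17,46,0],[17,46,0],[17,46,0]],"rotation":[[0,0,-2],[0,0,-2],[0,0,-2],[0,0,-2],[0,0,-2]],"jaw":[-1,-1,-1,-1,-1]}'; python3 -m jog '{"travel":[[15,46,-40],[15,46,-40],[0,0,-40],[0,0,-40],[0,0,0]],"rotation":[[0,0,-2],[0,0,-2],[0,0,-0.6],[0,0,0],[0,0,0]],"jaw":[-1,-1,-1,-1,-1]}'
```

```text
t: 1.1
eef_pos: [457.5, -148.9, 222.6]
tool_rot: [3.138, 0.14, -0.0]
wrist_force: [0.8, 0.2, -0.5]
grip_width: 87.8
gripper_force: 0.0
t: 1.6
eef_pos: [477.2, -76.8, 74.7]
tool_rot: [-3.14, -0.018, 0.015]
wrist_force: [-0.1, -0.1, 0.3]
grip_width: 87.7
gripper_force: 0.0
```

```bash
python3 -m jog '{"travel":[[0,19,-20],[0,0,-20],[0,0,-10],[0,0,-5],[0,0,0]],"rotation":[[0,0,0],[0,0,0],[0,0,0],[0,0,0],[0,0,0]],"jaw":[-1,-1,-1,-1,-1]}'; python3 -m jog '{"travel":[[10,0,0],[10,0,0],[5,0,0],[5,0,0],[5,0,0]],"rotation":[[0,0,0],[0,0,0],[0,0,0],[0,0,0],[0,0,0]],"jaw":[-1,-1,-1,-1,-1]}'
```

```text
t: 2.1
eef_pos: [481.5, -59.1, 24.4]
tool_rot: [3.141, 0.015, 0.0]
wrist_force: [-0.0, 0.5, 0.3]
grip_width: 87.5
gripper_force: 0.0
t: 2.6
eef_pos: [514.8, -59.4, 23.7]
tool_rot: [3.141, 0.014, -0.006]
wrist_force: [-4.7, -2.5, 3.3]
grip_width: 87.8
gripper_force: 2.4
```

```bash
python3 -m jog '{"travel":[[5,0,-0.5],[5,0,-0.5],[5,0,-0.5],[5,0,-0.5],[5,0,0]],"rotation":[[0,0,0],[0,0,0],[0,0,0],[0,0,0],[0,0,0]],"jaw":[-1,-1,-1,-1,-1]}'; python3 -m jog '{"travel":[[5,0,0],[5,0,0],[4,0,0],[2,0,0],[0,0,0]],"rotation":[[0,0,0],[0,0,0],[0,0,0],[0,0,0],[0,0,0]],"jaw":[-1,-1,-1,-1,-1]}'
```

```text
t: 3.1
eef_pos: [539.2, -58.6, 21.5]
tool_rot: [3.141, 0.017, -0.008]
wrist_force: [-6.1, 0.4, 4.1]
grip_width: 87.5
gripper_force: 2.6
t: 3.6
eef_pos: [558.0, -58.4, 22.0]
tool_rot: [-3.141, -0.016, -0.001]
wrist_force: [-0.3, -0.8, -0.3]
grip_width: 87.9
gripper_force: 0.4
```

```bash
cat > see.py <<'E'
from loc import *
import sys
w=None
p,w=cloud('scene');p=p.astype(int);x,y,z=w[...,0],w[...,1],w[...,2]
roi=(x>480)&(x<720)&(y>-300)&(y<100)
sil=(p.max(-1)-p.min(-1)<40)&(p.max(-1)>110)
F=mask_c(w,big(roi&(z>37)&(z<47)&(x>670)&sil));print('fence',rect(F))
c=big(roi&(z>24)&(z<37)&sil&(x<684));print('cover',rect(mask_c(w,c)),c.sum())
cv2.imwrite(sys.argv[1],cv2.resize(p[160:280,190:400].astype(np.uint8)[...,::-1],None,fx=3.8,fy=3.8,interpolation=cv2.INTER_CUBIC))
E
python3 see.py pics/a1.png
```

```text
fence (array([710.4, -59.4]), array([ 15. , 317.2]), 0.77)
cover (array([627.1, -54.6]), array([106.6, 139.4]), 1.01) 732
```

View pics/a1.png

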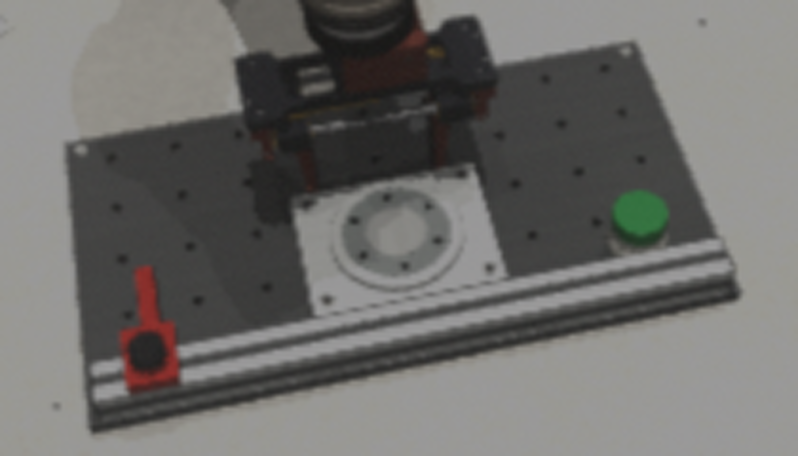

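The picture shows the cover (295–505, 165–315) square to the fence and just short of it, with both fingers behind it. The jar and stop are untouched.

```bash
python3 -m jog '{"travel":[[3,0,0],[3,0,0],[2,0,0],[1,0,0],[1,0,0]],"rotation":[[0,0,0],[0,0,0],[0,0,0],[0,0,0],[0,0,0]],"jaw":[-1,-1,-1,-1,-1]}';python3 -m jog '{"travel":[[1,0,0],[1,0,0],[0,0,0]],"rotation":[[0,0,0],[0,0,0],[0,0,0]],"jaw":[-1,-1,-1]}'
```

```text
t: 4.15
eef_pos: [566.2, -58.6, 21.9]
tool_rot: [3.141, 0.016, -0.003]
wrist_force: [-6.8, 0.3, 5.7]
grip_width: 87.7
gripper_force: 3.4
t: 4.45
eef_pos: [566.3, -58.6, 21.8]
tool_rot: [3.141, 0.016, -0.009]
wrist_force: [-11.4, 0.6, 9.6]
grip_width: 87.8
gripper_force: 5.5
```

```bash
python3 -m jog '{"travel":[[-10,0,0],[-15,0,0],[0,0,40],[0,0,40],[30,35,10]],"rotation":[[0,0,0],[0,0,0],[0,0,0],[0,0,0],[0,0,0]],"jaw":[-1,-1,-1,-1,1]}';python3 -m jog '{"travel":[[32,35,0],[32,33,0],[5,0,0],[0,0,-20],[0,0,0]],"rotation":[[0,0,0],[0,0,0],[0,0,0],[0,0,0],[0,0,0]],"jaw":[1,1,1,1,1]}'
```

```text
t: 4.95
eef_pos: [575.1, -29.5, 116.2]
tool_rot: [3.138, 0.002, 0.009]
wrist_force: [1.4, -1.1, -0.1]
grip_width: 82.8
gripper_force: 0.0
t: 5.45
eef_pos: [642.2, 44.1, 89.9]
tool_rot: [3.141, 0.017, -0.004]
wrist_force: [-0.5, 0.0, -0.5]
grip_width: 43.2
gripper_force: 0.0
```

```bash
python3 see.py pics/a2.png
```

```text
fence (array([711.1, -59.1]), array([ 14.7, 317.7]), 0.61)
cover (array([629.5, -92.8]), array([105.3,  63.2]), 0.62) 358
```

View pics/a2.png

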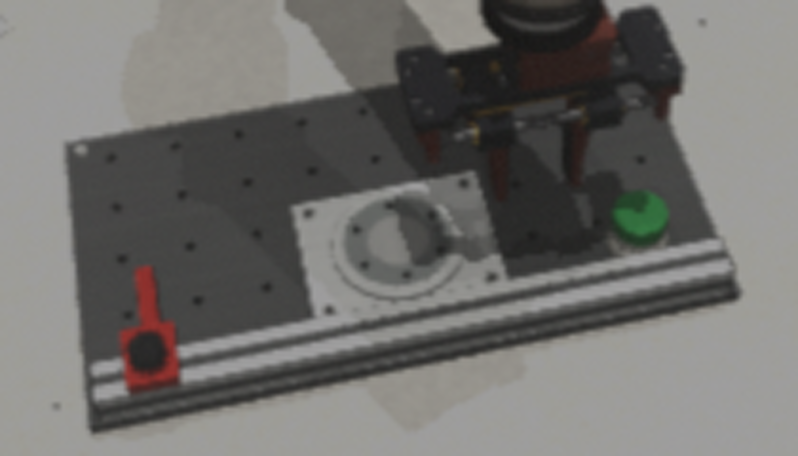

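The cover (292–508, 172–318) is flush against the fence, the shut fingers are over the free space at its left end, and the jar is clear.

```bash
python3 -m jog '{"travel":[[0,0,0],[0,0,0],[0,0,-20],[0,0,-20],[0,0,-20]],"rotation":[[0,0,0],[0,0,0],[0,0,0],[0,0,0],[0,0,0]],"jaw":[1,1,1,1,1]}';python3 -m jog '{"travel":[[0,0,-8],[-3,0,0],[0,-5,0],[0,-5,0],[0,-5,0]],"rotation":[[0,0,0],[0,0,0],[0,0,0],[0,0,0],[0,0,0]],"jaw":[1,1,1,1,1]}'
```

```text
t: 6.0
eef_pos: [644.0, 44.2, 32.4]
tool_rot: [-3.141, -0.016, -0.003]
wrist_force: [0.3, -0.9, -0.6]
grip_width: 1.2
gripper_force: 0.0
t: 6.5
eef_pos: [641.0, 28.7, 25.0]
tool_rot: [3.141, 0.016, 0.003]
wrist_force: [-0.5, 0.8, 0.3]
grip_width: 0.6
gripper_force: 0.0
```

```bash
J='[1,1,1,1,1]'; python3 -m jog '{"travel":[[0,-4,-2],[0,-5,-2],[0,-6,0],[0,-6,0],[0,-6,0]],"rotation":[[0,0,0],[0,0,0],[0,0,0],[0,0,0],[0,0,0]],"jaw":[1,1,1,1,1]}';python3 -m jog '{"travel":[[0,-6,0],[0,-6,0],[0,-6,0],[0,-6,0],[0,-6,0]],"rotation":[[0,0,0],[0,0,0],[0,0,0],[0,0,0],[0,0,0]],"jaw":[1,1,1,1,1]}'
```

```text
t: 7.0
eef_pos: [641.5, 5.4, 21.0]
tool_rot: [-3.138, -0.019, -0.004]
wrist_force: [0.0, 5.5, 4.6]
grip_width: 0.8
gripper_force: 3.0
t: 7.5
eef_pos: [641.5, -24.7, 21.0]
tool_rot: [-3.138, -0.019, -0.004]
wrist_force: [0.3, 5.8, 4.4]
grip_width: 0.5
gripper_force: 3.1
```

```bash
python3 see.py pics/a3.png
```

```text
fence (array([711. , -59.4]), array([ 13.4, 316.9]), 0.49)
cover (array([ 628.8, -140.6]), array([105.8,  67.1]), 0.86) 367
```

View pics/a3.png

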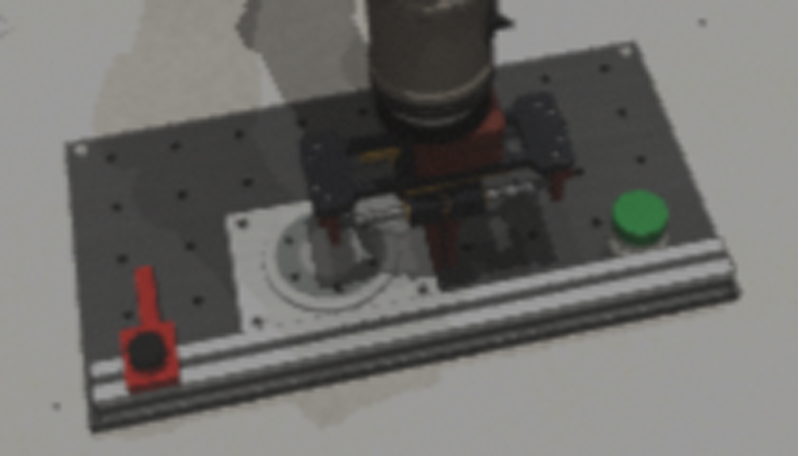

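The cover has slid flush along the fence. Its right edge is at about (235, 275) and the stop arm at (148, 290), so there are roughly 55–57 mm left.

```bash
python3 -m jog '{"travel":[[0,-6,0],[0,-6,0],[0,-6,0],[0,-6,0],[0,-6,0]],"rotation":[[0,0,0],[0,0,0],[0,0,0],[0,0,0],[0,0,0]],"jaw":[1,1,1,1,1]}';python3 -m jog '{"travel":[[0,-5,0],[0,-5,0],[0,-4,0],[0,-3,0],[0,-2,0]],"rotation":[[0,0,0],[0,0,0],[0,0,0],[0,0,0],[0,0,0]],"jaw":[1,1,1,1,1]}';python3 -m jog '{"travel":[[0,-2,0],[0,-2,0],[0,-1,0],[0,-1,0],[0,0,0]],"rotation":[[0,0,0],[0,0,0],[0,0,0],[0,0,0],[0,0,0]],"jaw":[1,1,1,1,1]}'
```

```text
t: 8.05
eef_pos: [641.5, -54.6, 20.9]
tool_rot: [-3.138, -0.019, -0.004]
wrist_force: [-0.2, 7.0, 4.9]
grip_width: 0.6
gripper_force: 3.4
t: 8.55
eef_pos: [641.5, -73.8, 20.9]
tool_rot: [-3.138, -0.019, -0.004]
wrist_force: [-0.7, 6.4, 4.5]
grip_width: 0.5
gripper_force: 3.4
t: 9.05
eef_pos: [641.5, -79.7, 20.9]
tool_rot: [-3.139, -0.019, -0.004]
wrist_force: [-0.0, 5.4, 5.2]
grip_width: 0.3
gripper_force: 3.2
```

```bash
for i in 1; do python3 -m jog '{"travel":[[0,-1,0],[0,-1,0],[0,-1,0],[0,0,0]],"rotation":[[0,0,0],[0,0,0],[0,0,0],[0,0,0]],"jaw":[1,1,1,1]}'; python3 -m jog '{"travel":[[0,-1,0],[0,-1,0],[0,0,0]],"rotation":[[0,0,0],[0,0,0],[0,0,0]],"jaw":[1,1,1]}'; done
```

```text
t: 9.45
eef_pos: [641.5, -80.8, 20.9]
tool_rot: [-3.137, -0.021, -0.003]
wrist_force: [-0.7, 9.0, 4.9]
grip_width: 0.2
gripper_force: 4.8
t: 9.75
eef_pos: [641.4, -80.9, 20.9]
tool_rot: [-3.135, -0.022, -0.003]
wrist_force: [-0.4, 13.2, 6.5]
grip_width: 0.4
gripper_force: 6.5
```

```bash
python3 -m jog '{"travel":[[0,10,0],[0,15,0],[0,0,45],[0,0,45],[-35,-30,10]],"rotation":[[0,0,0],[0,0,0],[0,0,0],[0,0,0],[0,0,0]],"jaw":[1,1,1,1,-1]}';python3 -m jog '{"travel":[[-35,-30,0],[-35,-30,0],[0,-14,0],[0,0,0],[0,0,0]],"rotation":[[0,0,0],[0,0,0],[0,0,0],[0,0,0],[0,0,0]],"jaw":[-1,-1,-1,-1,-1]}'
```

```text
t: 10.25
eef_pos: [611.9, -87.0, 125.3]
tool_rot: [-3.139, -0.028, -0.019]
wrist_force: [0.1, -0.2, 0.1]
grip_width: 5.2
gripper_force: 0.0
t: 10.75
eef_pos: [536.4, -165.5, 120.0]
tool_rot: [-3.141, -0.017, -0.001]
wrist_force: [0.4, -0.0, 0.8]
grip_width: 44.8
gripper_force: 0.0
```

```bash
python3 see.py pics/a4.png
```

```text
fence (array([711., -59.]), array([ 15.6, 318. ]), 0.93)
cover (array([ 628.5, -161. ]), array([107.1, 142.2]), 0.37) 774
```

View pics/a4.png

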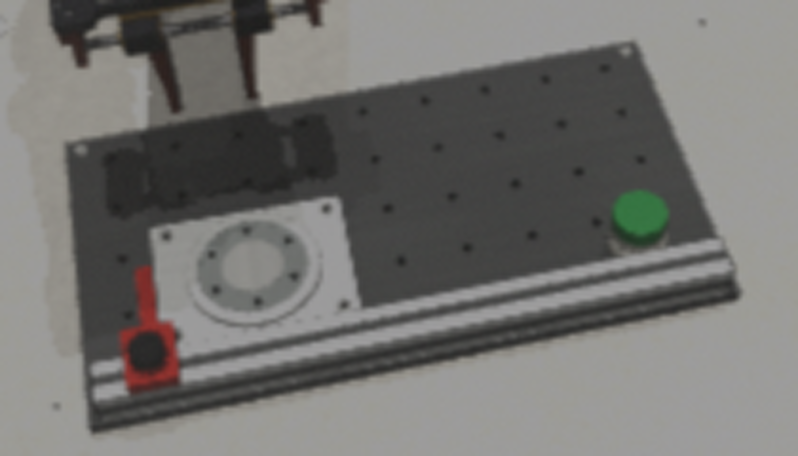

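The cover (150–360, 200–340) sits against both the stop arm and the fence. I'll give it a final two-finger press against the fence to make sure it is flush.

```bash
python3 -m jog '{"travel":[[0,3,-30],[0,0,-30],[0,0,-25],[0,0,-13],[0,0,0]],"rotation":[[0,0,0],[0,0,0],[0,0,0],[0,0,0],[0,0,0]],"jaw":[-1,-1,-1,-1,-1]}';python3 -m jog '{"travel":[[8,0,0],[8,0,0],[5,0,0],[4,0,0],[2,0,0]],"rotation":[[0,0,0],[0,0,0],[0,0,0],[0,0,0],[0,0,0]],"jaw":[-1,-1,-1,-1,-1]}';python3 -m jog '{"travel":[[1,0,0],[1,0,0],[1,0,0],[1,0,0],[0,0,0]],"rotation":[[0,0,0],[0,0,0],[0,0,0],[0,0,0],[0,0,0]],"jaw":[-1,-1,-1,-1,-1]}'
```

```text
t: 11.3
eef_pos: [534.9, -161.8, 20.2]
tool_rot: [-3.14, -0.02, 0.005]
wrist_force: [0.1, -0.6, -0.1]
grip_width: 86.8
gripper_force: 0.0
t: 11.8
eef_pos: [563.1, -163.6, 22.5]
tool_rot: [3.141, 0.016, 0.002]
wrist_force: [0.5, 0.7, -0.1]
grip_width: 88.0
gripper_force: 0.0
t: 12.3
eef_pos: [566.1, -164.1, 21.8]
tool_rot: [3.141, 0.016, -0.0]
wrist_force: [-2.9, -1.1, -0.9]
grip_width: 87.6
gripper_force: 1.1
```

```bash
python3 -m jog '{"travel":[[1,0,0],[1,0,0],[1,0,0],[1,0,0],[0,0,0]],"rotation":[[0,0,0],[0,0,0],[0,0,0],[0,0,0],[0,0,0]],"jaw":[-1,-1,-1,-1,-1]}'; python3 -m jog '{"travel":[[1,0,0],[1,0,0],[0,0,0]],"rotation":[[0,0,0],[0,0,0],[0,0,0]],"jaw":[-1,-1,-1]}'
```

```text
t: 12.8
eef_pos: [567.3, -163.8, 21.7]
tool_rot: [3.141, 0.016, -0.01]
wrist_force: [-11.4, -0.5, 9.9]
grip_width: 88.0
gripper_force: 5.6
t: 13.1
eef_pos: [567.3, -163.7, 21.5]
tool_rot: [-3.141, -0.015, 0.015]
wrist_force: [-15.4, -0.5, 13.2]
grip_width: 88.0
gripper_force: 8.0
```

```bash
python3 -m jog '{"travel":[[-8,0,0],[-15,0,0],[-15,0,0],[0,0,40],[0,0,40]],"rotation":[[0,0,0],[0,0,0],[0,0,0],[0,0,0],[0,0,0]],"jaw":[-1,-1,-1,-1,-1]}';python3 -m jog '{"travel":[[0,0,40],[-20,0,30],[0,0,0]],"rotation":[[0,0,0],[0,0,0],[0,0,0]],"jaw":[-1,-1,-1]}'; python3 see.py pics/a5.png; python3 -c "
import cv2;a=cv2.imread('pics/a5.png');cv2.imwrite('pics/a5c.png',cv2.resize(a[180:400,80:400],None,fx=2.5,fy=2.5))"
```

```text
t: 13.6
eef_pos: [534.3, -162.6, 102.3]
tool_rot: [-3.14, -0.018, 0.0]
wrist_force: [0.7, -0.1, 0.8]
grip_width: 88.1
gripper_force: 0.0
t: 13.9
eef_pos: [516.6, -163.9, 176.6]
tool_rot: [3.139, 0.017, 0.014]
wrist_force: [1.2, -0.1, 0.4]
grip_width: 87.7
gripper_force: 0.0
fence (array([711.3, -58.9]), array([ 14.5, 317.5]), 0.7)
cover (array([ 629.3, -121.9]), array([ 67.1, 105.5]), 89.12) 362
```

View pics/a5c.png

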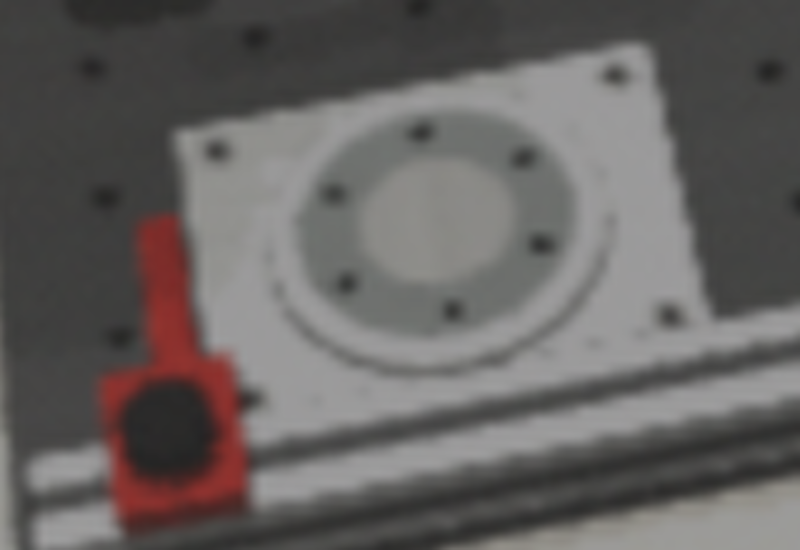

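The cover is flush with the fence and touching the stop arm, apart from a thin dark line at about (190, 290). There is time to spare, so I'll nudge it gently towards the stop again to be certain.

```bash
python3 -m jog '{"travel":[[32,30,-15],[32,30,-15],[32,30,-15],[28,24,-10],[0,0,0]],"rotation":[[0,0,0],[0,0,0],[0,0,0],[0,0,0],[0,0,0]],"jaw":[1,1,1,1,1]}';python3 -m jog '{"travel":[[0,0,-20],[0,0,0],[0,0,0],[0,0,0],[0,0,0]],"rotation":[[0,0,0],[0,0,0],[0,0,0],[0,0,0],[0,0,0]],"jaw":[1,1,1,1,1]}'
```

```text
t: 14.45
eef_pos: [640.6, -42.5, 113.5]
tool_rot: [-3.137, -0.029, 0.001]
wrist_force: [-0.3, 1.3, 0.3]
grip_width: 51.4
gripper_force: 0.0
t: 14.95
eef_pos: [638.7, -49.9, 97.8]
tool_rot: [3.141, 0.015, 0.002]
wrist_force: [0.2, -0.7, 0.5]
grip_width: 11.1
gripper_force: 0.0
```

```bash
python3 -m jog '{"travel":[[0,0,-20],[0,0,-25],[0,0,-20],[0,0,-11],[0,0,0]],"rotation":[[0,0,0],[0,0,0],[0,0,0],[0,0,0],[0,0,0]],"jaw":[1,1,1,1,1]}';python3 -m jog '{"travel":[[0,-10,0],[0,-8,0],[0,-5,0],[0,-3,0],[0,-2,0]],"rotation":[[0,0,0],[0,0,0],[0,0,0],[0,0,0],[0,0,0]],"jaw":[1,1,1,1,1]}';python3 -m jog '{"travel":[[0,-1,0],[0,-1,0],[0,-1,0],[0,0,0]],"rotation":[[0,0,0],[0,0,0],[0,0,0],[0,0,0]],"jaw":[1,1,1,1]}'
```

```text
t: 15.45
eef_pos: [637.4, -49.6, 19.9]
tool_rot: [-3.142, -0.016, 0.003]
wrist_force: [0.1, -0.8, -0.5]
grip_width: 0.3
gripper_force: 0.0
t: 15.95
eef_pos: [638.5, -78.1, 21.3]
tool_rot: [3.141, 0.015, 0.001]
wrist_force: [-0.1, 0.1, 0.3]
grip_width: 0.0
gripper_force: 0.0
t: 16.35
eef_pos: [638.3, -79.5, 21.0]
tool_rot: [-3.141, -0.018, 0.0]
wrist_force: [-0.2, 1.0, 0.4]
grip_width: 0.7
gripper_force: 1.0
```

```bash
python3 -m jog '{"travel":[[0,-1,0],[0,-1,0],[0,-1,0],[0,-1,0],[0,0,0]],"rotation":[[0,0,0],[0,0,0],[0,0,0],[0,0,0],[0,0,0]],"jaw":[1,1,1,1,1]}';python3 -m jog '{"travel":[[0,-1,0],[0,-1,0],[0,0,0]],"rotation":[[0,0,0],[0,0,0],[0,0,0]],"jaw":[1,1,1]}'
```

```text
t: 16.85
eef_pos: [638.4, -81.9, 21.0]
tool_rot: [-3.139, -0.019, -0.0]
wrist_force: [-0.9, 7.3, 2.1]
grip_width: 0.3
gripper_force: 3.7
t: 17.15
eef_pos: [638.4, -81.9, 21.0]
tool_rot: [-3.137, -0.021, 0.0]
wrist_force: [-0.9, 9.6, 2.0]
grip_width: 0.3
gripper_force: 5.4
```

```bash
python3 -m jog '{"travel":[[0,8,0],[0,15,0],[0,0,40],[0,0,40],[-30,30,20]],"rotation":[[0,0,0],[0,0,0],[0,0,0],[0,0,0],[0,0,0]],"jaw":[1,1,1,1,1]}';python3 -m jog '{"travel":[[-30,35,10],[-30,35,10],[-10,35,0],[0,0,0]],"rotation":[[0,0,0],[0,0,0],[0,0,0],[0,0,0]],"jaw":[1,1,1,1]}'; python3 see.py pics/a6.png; python3 -c "
import cv2;a=cv2.imread('pics/a6.png');cv2.imwrite('pics/a6c.png',cv2.resize(a[180:400,80:400],None,fx=2.5,fy=2.5))"
```

```text
t: 17.65
eef_pos: [612.7, -38.0, 124.4]
tool_rot: [3.138, 0.005, 0.012]
wrist_force: [1.0, 0.6, 0.5]
grip_width: 0.8
gripper_force: 0.0
t: 18.05
eef_pos: [536.7, 77.2, 141.9]
tool_rot: [-3.14, -0.029, -0.002]
wrist_force: [-0.3, 0.6, 1.0]
grip_width: 0.2
gripper_force: 0.0
fence (array([710.5, -59.2]), array([ 14.3, 317.5]), 0.47)
cover (array([ 628.9, -124.2]), array([106.3,  67. ]), 3.09) 366
```

View pics/a6c.png

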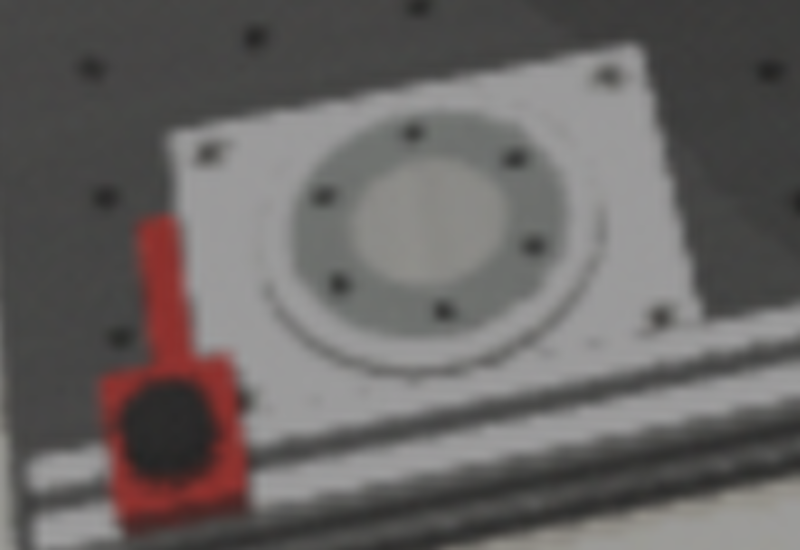

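The dark gap at the stop arm (185, 290) is gone. All the cover's features moved equally, so it is still square and flush with the fence.

```bash
python3 -c "
from workcell import ctrl
print(ctrl.close_job())"
```

```text
the job is handed in; nothing more can be done
None
```

I pushed the cover home into the corner, flush along the fence and up against the red stop, and handed the job in at about 18 s; the hand-in returned no verdict. Pushing forces stayed low, the last picture shows no gap at the fence or stop, and I sent the arm nowhere near the jar, blower or handpiece, though I did not re-measure their positions.

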